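# Snap the temperature probe onto the food carrier's port

### The arm

A 6-joint arm with a two-finger parallel gripper is mounted at the origin on the work surface. World frame = base frame: x ahead of the robot, y to its left, z up, the work surface at z = 0. Lengths are in mm, angles in degrees, forces in N, time in s.
With the tool pointing down it reaches from about 350 to 850 mm from the base axis. Payload 8.1 kg.
Tool frame: the origin (TCP) lies midway between the tips of the shut fingers; the grasp point (between the pads) lies 19 mm behind it; z points along the fingers, x is the direction in which the jaws open and shut, and the axes are right-handed (so a half turn about z gives the same grasp; the last joint's range is limited). The gripper opens to 85 mm and grips with 20 to 120 N. Pads are 22 mm wide; open, the fingers measure 114 mm over their backs; the gripper's body (76 mm by 85 mm) begins 54 mm behind the grasp point. The pads swing forward as they close: fully open they stand 13 mm farther back than shut.
Start: joints at [69.763, 7.471, 85.268, -0, 87.261, -4.893], TCP at [158.744, 578.624, 231.292] pointing down, gripper open.
Joint ranges: [-169.43, 169.43], [-51.17, 129.36], [1.28, 143.12], [-76.62, 256.62], [0, 156.53], [-152.29, 152.29]. Speed limits (degrees/s): [136.94, 136.94, 159.86, 180, 180, 180].

### API

Orientations are given as [roll, pitch, yaw] about the fixed x, y, z axes, in that order (R = Rz(yaw) Ry(pitch) Rx(roll)).
In Python, from bench import monitor, cams, r gives the robot as it stands.
- The arm moves only by the tool jog_arm, never from a script. Its arguments are lists of equal length, an entry for each row: "offset": the shift along the tool's x, y, z in mm, a list of three; "delta_rot": the turn, a rotation vector about the tool's x, y, z in degrees, a list of three; "jaw": the opening in per cent of the stroke, from 0 (shut) to 100 (fully open). In form: {"offset": [[x, y, z], ...], "delta_rot": [[rx, ry, rz], ...], "jaw": [jaw, ...]}. A call has 1 to 20 rows; each row shifts and turns the pose as measured when the row begins, along the tool's axes as they then stand; what a row does not reach is not made up. A row lasts 1/10 s, in which the tool goes at most 50 mm and 8.59 degrees, less where a joint would pass 70% of its speed; a pose out of reach is approached as far as the arm can. A call is refused whole if a number of a shift passes 50 or a number of a turn 8.59, either way. A call with a gripper value outside its range is refused whole. The fingers move at their own pace and stop on an object; "newtons" is the grip in N (left out, the last holds). Time passes only in rows, so rows that do not move let the fingers close. It gives the time, the measured TCP pose, the force and the opening at its end, in the units of the state.
- monitor.sense(): the state, without advancing time (a new reading comes with each control period).
- cams.snapshot(name): name is "scene" or "top"; returns (picture, depth): 480x640x3 uint8, red, green, blue; 480x640 float32, mm along the optical axis (not along the pixel's ray), 0 where there is no reading.
- cams.camera_model(name): a dict with "K" (3x3 intrinsics, pixels), "k1" (the pictures are not rectified: a ray, as slopes to the right and down, at radius r is drawn at 1 + k1 r^2 times it, then the intrinsics apply), "camera_from_world" (4x4, takes a point from world to camera coordinates). Camera axes: x right, y down, z forward; pixel columns grow to the right and rows downward; lengths in mm; the calibration is good to about 2 mm. A picture is of the moment at which its call begins. camera_model takes no time and is no camera call.
- r.hand_in(): hands the job in, once; it reports no verdict.
The state is a dict: "time": time; "joint_pos": joint angles; "qd": joint speeds; "joint_efforts": joint torques, N m; "tool_pos": TCP position; "tcp_rot": TCP orientation; "ft_force": force on the tool from outside, world axes, zero at the start; "wrist_torque": the same for the moment, N m; "finger_gap": finger opening in mm.
Only numpy, scipy, OpenCV 4.12 (cv2) and the standard library are available. Lean on these libraries where they do the work, as an engineer would, in place of code of your own. Each camera call takes 0.05 s, during which the arm holds its last target.

### The job

Take the temperature probe from the steel holder block, pass its rod down through the hole of the hollow stud on the insulated food carrier's lid, and press its cap down over the stud until it snaps on. Keep pressing after the click so that the rubber seal stays squeezed, and finish like that: still holding the probe and still pushing it down. Leave the other things on the table where they are.

Things in the scene. Friction and masses are not known exactly. Their poses are not given: they have to be found in the camera images.
- probe_knob (a point): Centre of the probe's round upright knob (24 mm diameter, 46 mm tall), the place to grip. The probe is one loose rigid piece, about 120 g, upright in the holder: white cap 56 mm across, knob on top, 6 mm steel rod below on the same axis (z, up). From this point: knob top +23 mm, cap's flat top -23 mm, cap's rim (open underside) -52.5 mm, rod tip -112.5 mm.
- probe_rim (a point): Centre of the cap's rim, the annular underside of the probe's cap; z points up along the probe to the knob. The rim has an inward lip (41 mm inner diameter, 6 mm tall) that snaps under the balls of the stud; the cap is hollow to 24.5 mm above the rim.
- probe_tip (a point): Tip of the probe's steel rod, 60 mm below the rim.
- holder: Steel block 80 x 80 x 75 mm tall, fixed, with one 12 mm vertical hole in the middle of its top; at the start the probe stands in it with the cap's rim on its top. Origin: centre of its underside, z up.
- carrier: Grey insulated food carrier, fixed, 312 x 252 mm, lid top 110 mm above the table, a black handle bar along each long side. Origin: centre of its underside; x along the 312 mm side, y along the 252 mm side. The hollow steel stud (port) stands on the lid at x -20, y +40 mm; a low solid grey boss (32 mm across, 15 mm high) at x +90, y -60 mm is not the port.
- port: Hollow upright steel stud on the lid, 36 mm across, 10 mm hole down its axis. Origin on the axis at the unpressed seal's top, 120 mm above the table; z up. Four spring-loaded balls stand 4.5 mm out of its side, centres 11 mm above the origin. Pushing the cap past them takes 10 to 15 N, most with the rim 11 to 15 mm above the origin; then the balls draw the cap down and its rim meets the seal.
- port_mouth (a point): Centre of the mouth of the stud's hole, at its top, 19 mm above port's origin (139 mm above the table).
- seal (a joint): How far the springy black rubber ring (58 mm across) round the stud's foot is pressed down, in m: 0 free, 0.004 at its stop. It takes 3 N per mm. The cap's rim presses it, and only while the cap is pushed: the snap alone does not squeeze it.
- blank_center (a point): Centre of a white blanking cap (56 mm across, 48 mm tall, short thin knob, no rod) standing on the table. Not needed; leave it.
- dish_center (a point): Centre of a black open side-dish box 90 x 80 x 40 mm. Leave it.
- bowl_center (a point): Centre of a steel bowl 120 mm across, 50 mm tall. Leave it.
- cup_center (a point): Centre of a white cup 70 mm across, 70 mm tall. Leave it.
- sauce_center (a point): Centre of a clear bottle 56 mm across, 160 mm tall. Leave it.
- spoon_grip (a point): Wooden handle of a steel serving spoon, 200 mm long, lying on the table beyond the carrier. Leave it.
There are look-alikes about, which are no part of the job. What is shaped like the part that bears probe_knob but pink is not meant.

How it is judged:
By the outcome, as a careful person would: the job done as asked, in the order asked, and still so for the second after the job is handed in, while the arm keeps its last pose, push and grip.
It also fails if it takes over 54 s, if anything falls off the work surface, if the arm or the gripper's body presses on something with over 40 N, if the wrist force passes 120 N, or if a joint passes its speed limit or range.

## Working session

There is one attempt and no reset: what is moved stays moved. The work goes in short steps, Python scripts to look and compute and a tool call to move; the robot and the scene stay as the last step left them, time stands still between calls to the robot, and variables do not carry over. Pictures are saved under pics/ and viewed, and the job is handed in when it is done.

Besides the shell and the picture viewer there is one more tool, called after "Request:" as name(argument=value, ...) on one line, values as JSON. jog_arm: Moves the arm, as the interface text tells. Its arguments: {"type":"object","properties":{"offset":{"type":"array","items":{"type":"array","items":{"type":"number"}}},"delta_rot":{"type":"array","items":{"type":"array","items":{"type":"number"}}},"jaw":{"type":"array","items":{"type":"number"}},"newtons":{"type":"number"}},"required":["offset","delta_rot","jaw"]}

```bash
mkdir -p pics; ls
cat > h.py <<'E'
import numpy as np, cv2
from bench import monitor, cams, r
def snap(n,tag):
    p,d=cams.snapshot(n); np.savez('%s.npz'%tag,p=p,d=d); cv2.imwrite('pics/%s.png'%tag,p[:,:,::-1]); return p,d
def ray(n,u,v):
    m=cams.camera_model(n);K=np.array(m['K'],float);k1=m['k1']
    x=(np.array([u,v])-K[:2,2])/np.array([K[0,0],K[1,1]])
    s=x.copy()
    for _ in range(30): s=x/(1+k1*(s@s))
    T=np.array(m['camera_from_world']);R=T[:3,:3];t=T[:3,3]
    return -R.T@t, R.T@np.array([s[0],s[1],1.0])
def atz(n,u,v,z):
    o,d=ray(n,u,v); return o+d*(z-o[2])/d[2]
def atd(n,u,v,D):
    o,d=ray(n,u,v); return o+d*D
def proj(n,P):
    m=cams.camera_model(n);K=np.array(m['K'],float);T=np.array(m['camera_from_world'])
    c=T[:3,:3]@np.array(P,float)+T[:3,3]; s=c[:2]/c[2]; s=s*(1+m['k1']*(s@s)); return K[:2,:2].diagonal()*s+K[:2,2]
E
python3 - <<'E'
from h import *
for n in('scene','top'): snap(n,n+'0'); m=cams.camera_model(n); print(n,m['k1'],np.round(ray(n,320,240),2))
print(monitor.sense())
E
```

```text
pics
scene -0.09113769299543192 [[ 1.14381e+03 -5.50450e+02  6.10940e+02]
 [-6.70000e-01  5.00000e-01 -5.50000e-01]]
top -0.10259431219212378 [[ 3.86490e+02 -8.75100e+01  1.01925e+03]
 [ 1.80000e-01 -2.00000e-02 -9.80000e-01]]
{'time': 0.1, 'joint_pos': array([ 6.97656027e+01,  7.51181955e+00,  8.53227924e+01,  1.38632470e-03,
        8.72618130e+01, -4.89437531e+00]), 'qd': array([-0.03261985, -0.07641611, -0.17222365,  0.02995849, -0.05489482,
        0.01958458]), 'joint_efforts': array([ 9.45806642e-04, -5.70960689e+01, -5.01934147e+01, -1.72555283e-04,
        8.48721131e-03,  4.76373680e-05]), 'tool_pos': array([158.53992271, 578.1635216 , 230.34087679]), 'tcp_rot': array([-1.79990394e+02,  9.59551648e-02,  7.46599187e+01]), 'ft_force': array([-0.53463924, -0.67048662, -0.12308814]), 'wrist_torque': array([-0.01496994,  0.01855661, -0.0050344 ]), 'finger_gap': 85.31269392510242}
```

View pics/scene0.png

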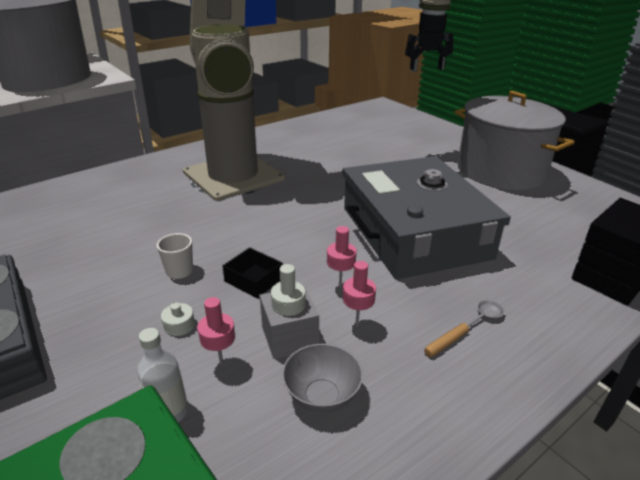

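View pics/top0.png

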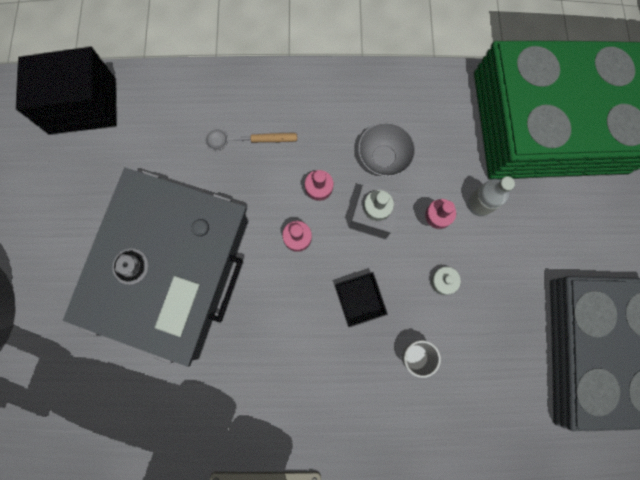

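Run:
```python
import cv2,numpy as np
a=cv2.imread('pics/top0.png');b=cv2.imread('pics/scene0.png')
def c(im,x,y,w,h,s):return cv2.resize(im[y:y+h,x:x+w],None,fx=s,fy=s,interpolation=cv2.INTER_CUBIC)
cv2.imwrite('pics/c1.png',np.vstack([np.hstack([c(a,340,170,80,60,5),c(a,90,235,80,60,5)]),np.hstack([c(b,255,260,80,60,5),c(b,395,155,80,60,5)])]))
```

```text
(no output)
```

View pics/c1.png

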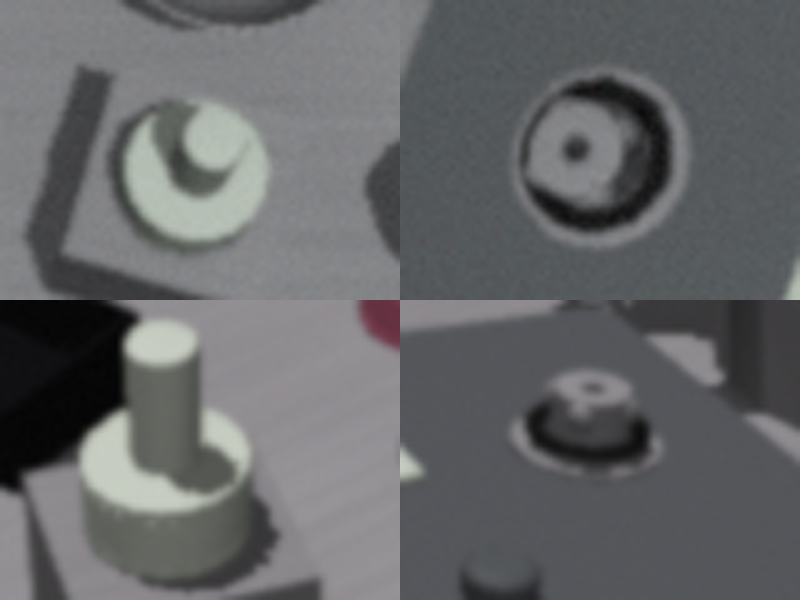

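Run:
```python
from h import *
def tri(a,b):
    A=[];B=[]
    M=np.zeros((3,3));y=np.zeros(3)
    for n,p in(('top',a),('scene',b)):
        o,d=ray(n,*p);d=d/np.linalg.norm(d);Q=np.eye(3)-np.outer(d,d);M+=Q;y+=Q@o
    return np.linalg.solve(M,y)
for nm,a,b,z in(('knobtop',(382,197),(287,268.2),150.5),('mouth',(124.6,264.4),(433,172.2),139)):
    print(nm,atz('top',*a,z),atz('scene',*b,z),tri(a,b))
print('captop',atz('top',379.2,204.2,104.5),'ring',atz('top',130.2,266,110))
P,D=[np.load('top0.npz')[k] for k in 'pd']
for u,v in((382,197),(379,209),(366,220),(120,260),(130,300)): print(u,v,atd('top',u,v,D[v,u]))
# pinks, carrier corners
for u,v,z in((319,176,135),(297,228,135),(448,206,135)): print('pink',atz('top',u,v,z), atd('top',u,v,D[v,u]))
for u,v in((127,170),(246,204),(188,363),(66,320),(200,227)): print('c',atz('top',u,v,110))
```

```text
knobtop [ 622.26629777 -222.39186068  150.5       ] [ 623.75094495 -223.71682893  150.5       ] [ 622.49723051 -222.72400623  149.31101777]
mouth [502.54398631 244.08914847 139.        ] [504.5510119  241.88532708 139.        ] [502.62903045 244.49873859 137.56393427]
captop [ 620.55914581 -223.68884619  104.5       ] ring [503.33899242 244.14033374 110.        ]
382 197 [ 622.88522236 -222.74594306  148.21949627]
379 209 [ 610.12544351 -222.39327769  108.63933883]
366 220 [ 597.47178473 -201.74877699   69.87258122]
120 260 [510.70429812 253.40738734 138.18610501]
130 300 [440.1944198  241.43879085 109.60256529]
pink [ 667.08808931 -108.57678804  135.        ] [ 666.10784595 -108.50317748  138.08903537]
pink [568.60529439 -67.66091386 135.        ] [568.28519812 -67.6957936  136.55420109]
pink [ 609.23747103 -347.84229423  135.        ] [ 608.90564625 -347.45447432  136.31725358]
c [690.24335286 262.04451043 110.        ]
c [620.52462787  29.2080613  110.        ]
c [326.83213765 129.8789631  110.        ]
c [402.65498077 361.80697174 110.        ]
c [576.66119516 114.98532497 110.        ]
```

Request:
jog_arm(offset=[[-16,16,0],[-32,32,0],[-32,32,0],[-32,32,0],[-32,32,0],[-32,32,0],[-32,32,0],[-32,32,0],[-32,32,0],[-32,32,0],[-32,32,0],[-32,32,0],[-32,32,0],[-32,32,0],[-32,32,0],[-32,32,0],[-32,32,0],[-32,32,0],[-32,32,0],[-20,20,0]], delta_rot=[[0,0,0],[0,0,0],[0,0,0],[0,0,0],[0,0,0],[0,0,0],[0,0,0],[0,0,0],[0,0,0],[0,0,0],[0,0,0],[0,0,0],[0,0,0],[0,0,0],[0,0,0],[0,0,0],[0,0,0],[0,0,0],[0,0,0],[0,0,0]], jaw=[100,100,100,100,100,100,100,100,100,100,100,100,100,100,100,100,100,100,100,100])

```text
time: 2.1
tool_pos: [596.8, -202.8, 222.8]
tcp_rot: [-179.7, 0.3, 75.1]
ft_force: [-0.1, -0.2, 0.2]
finger_gap: 85.7
```

```bash
cat >> h.py <<'E'
from scipy.spatial.transform import Rotation as Ro
def plan(target=None,yaw=74.66):
    s=monitor.sense(); R=Ro.from_euler('xyz',s['tcp_rot'],degrees=True)
    print('t',round(s['time'],2),'pos',s['tool_pos'].round(2),'rot',s['tcp_rot'].round(2),'F',s['ft_force'].round(2),'M',s['wrist_torque'].round(2),'gap',round(s['finger_gap'],1),'q',s['joint_pos'].round(1))
    if target is not None:
        print('tool off',R.inv().apply(np.array(target)-s['tool_pos']).round(2))
    print('rot corr',(R.inv()*Ro.from_euler('xyz',[180,0,yaw],degrees=True)).as_rotvec(degrees=True).round(2))
E
python3 -c "
from h import *
plan([622.3,-223,200])"
```

```text
t 2.1 pos [ 596.82 -202.83  222.85] rot [-179.66    0.35   75.05] F [-0.06 -0.2   0.19] M [ 0.01 -0.   -0.03] gap 85.7 q [-23.2  12.7  80.4  -0.4  87.3 -98.2]
tool off [-12.78  29.96  22.75]
rot corr [-0.34  0.35  0.39]
```

Request:
jog_arm(offset=[[-7,15,8],[-7,15,8],[0,0,8],[0,0,0],[0,0,0]], delta_rot=[[0,0,0],[0,0,0],[-0.3,0.3,0.4],[0,0,0],[0,0,0]], jaw=[100,100,100,100,100])

```text
time: 2.6
tool_pos: [621.5, -229.0, 193.7]
tcp_rot: [-179.7, -0.0, 74.3]
ft_force: [0.8, -0.6, -0.0]
finger_gap: 85.4
```

```bash
python3 -c "
from h import *
plan([622.3,-223,110.5])
snap('top','top1');snap('scene','scene1')
a=cv2.imread('pics/top1.png');b=cv2.imread('pics/scene1.png')
cv2.imwrite('pics/c2.png',np.hstack([cv2.resize(a[130:280,300:450],(400,400)),cv2.resize(b[190:340,215:365],(400,400))]))
"
```

```text
t 2.6 pos [ 621.54 -228.97  193.66] rot [-179.66   -0.     74.32] F [ 0.81 -0.57 -0.04] M [ 0.02  0.06 -0.04] gap 85.4 q [-24.6  18.4  76.6  -0.1  85.3 -98.9]
tool off [ 5.95 -0.38 83.17]
rot corr [-0.34 -0.   -0.34]
```

View pics/c2.png

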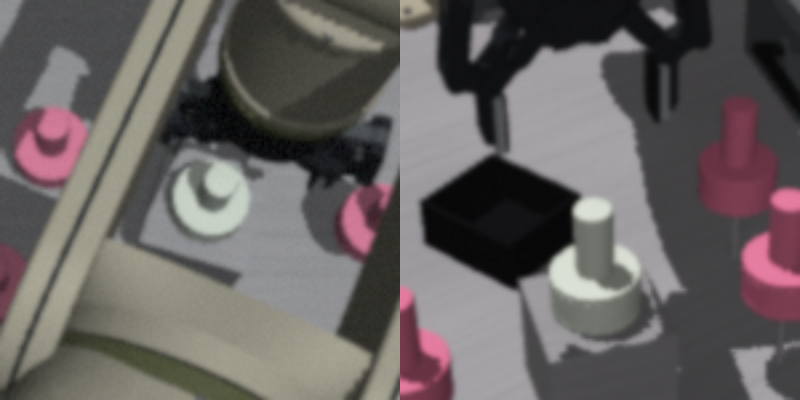

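Request:
jog_arm(offset=[[6,0,10],[0,0,25],[0,0,25],[0,0,15],[0,0,3],[0,0,0]], delta_rot=[[-0.3,0,-0.3],[0,0,0],[0,0,0],[0,0,0],[0,0,0],[0,0,0]], jaw=[100,100,100,100,100,100])

```text
time: 3.3
tool_pos: [624.9, -219.1, 116.4]
tcp_rot: [179.6, 0.0, 74.9]
ft_force: [-0.1, -0.1, 0.1]
finger_gap: 85.4
```

```bash
python3 -c "
from h import *
plan([622.3,-223,109])
"
```

```text
t 3.3 pos [ 624.91 -219.1   116.43] rot [1.796e+02 2.000e-02 7.491e+01] F [-0.1  -0.11  0.09] M [ 0.04 -0.    0.01] gap 85.4 q [-23.8  20.8  81.9   0.   76.9 -98.7]
tool off [-4.45 -1.56  7.42]
rot corr [0.4  0.02 0.25]
```

Request:
jog_arm(offset=[[-4.5,-1.5,7],[0,0,0]], delta_rot=[[0.3,0,0.2],[0,0,0]], jaw=[100,100])

```text
time: 3.5
tool_pos: [623.1, -223.4, 110.8]
tcp_rot: [179.8, 0.0, 74.7]
ft_force: [-0.1, -0.2, 0.5]
finger_gap: 85.4
```

```bash
python3 -c "
from h import *
plan([622.3,-223,109])
snap('scene','scene2')
snap('top','top2')
plan([622.3,-223,109])
b=cv2.imread('pics/scene2.png');a=cv2.imread('pics/top2.png')
cv2.imwrite('pics/c3.png',np.hstack([cv2.resize(a[150:250,330:430],(400,400)),cv2.resize(b[230:330,240:340],(400,400))]))
"
```

```text
t 3.5 pos [ 623.07 -223.42  110.78] rot [1.7979e+02 4.0000e-02 7.4730e+01] F [-0.06 -0.23  0.49] M [ 0.03 -0.02 -0.03] gap 85.4 q [-24.2  21.3  81.9  -0.   76.6 -98.9]
tool off [ 0.21 -0.86  1.78]
rot corr [0.21 0.04 0.07]
t 3.6 pos [ 624.04 -223.45  112.16] rot [1.7965e+02 4.0000e-02 7.4740e+01] F [-0.17 -0.65 -0.26] M [ 0.03  0.02 -0.02] gap 85.3 q [-24.1  21.2  81.9   0.   76.6 -98.9]
tool off [-0.02 -1.82  3.15]
rot corr [0.35 0.04 0.08]
```

View pics/c3.png

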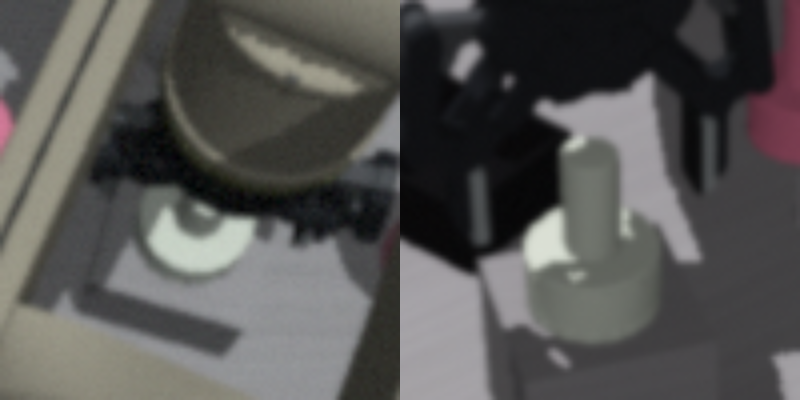

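Request:
jog_arm(offset=[[0,-1.5,2.5],[0,0,0],[0,0,0],[0,0,0],[0,0,0],[0,0,0],[0,0,0],[0,0,0]], delta_rot=[[0.3,0,0],[0,0,0],[0,0,0],[0,0,0],[0,0,0],[0,0,0],[0,0,0],[0,0,0]], jaw=[0,0,0,0,0,0,0,0], newtons=60)

```text
time: 4.4
tool_pos: [623.7, -223.7, 111.5]
tcp_rot: [179.8, 0.1, 74.7]
ft_force: [-0.3, 0.0, -0.6]
finger_gap: 22.5
```

```bash
python3 -c "
from h import *
plan([622.3,-223,109])
"
```

```text
t 4.4 pos [ 623.66 -223.68  111.54] rot [1.798e+02 7.000e-02 7.472e+01] F [-0.29  0.03 -0.61] M [-0.09  0.02  0.02] gap 22.5 q [-24.1  21.3  81.8  -0.   76.7 -98.9]
tool off [ 0.31 -1.5   2.53]
rot corr [0.2  0.07 0.06]
```

Request:
jog_arm(offset=[[0,0,-5],[0,0,-10],[0,0,-20],[0,0,-20],[0,0,-25],[0,0,-25],[0,0,-25],[0,0,-20],[0,0,-5],[0,0,0],[0,0,0]], delta_rot=[[0,0,0],[0,0,0],[0,0,0],[0,0,0],[0,0,0],[0,0,0],[0,0,0],[0,0,0],[0,0,0],[0,0,0],[0,0,0]], jaw=[0,0,0,0,0,0,0,0,0,0,0])

```text
time: 5.5
tool_pos: [622.2, -222.9, 276.0]
tcp_rot: [179.8, 0.1, 74.7]
ft_force: [-0.1, 0.5, -1.5]
finger_gap: 22.7
```

```bash
python3 -c "
from h import *
plan([503,243.8,268])
snap('scene','scene3')
snap('top','top3')
"
```

```text
t 5.5 pos [ 622.23 -222.88  276.  ] rot [1.7982e+02 5.0000e-02 7.4720e+01] F [-0.05  0.52 -1.53] M [ 0.   -0.01  0.01] gap 22.7 q [-24.1  16.   70.9  -0.   92.9 -98.9]
tool off [ 418.76 -238.03    6.87]
rot corr [0.18 0.05 0.06]
```

View pics/scene3.png

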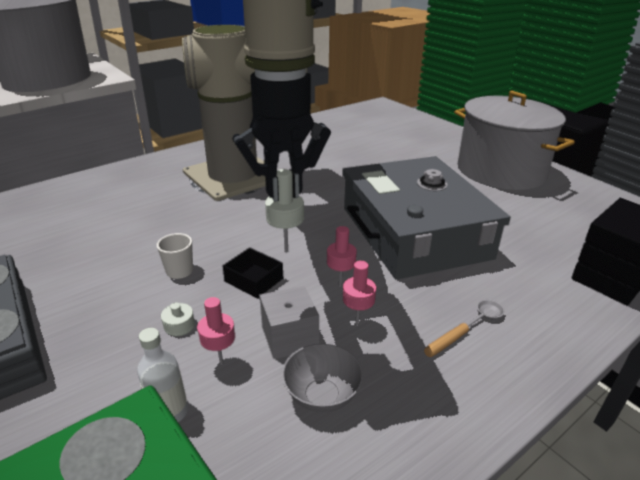

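Request:
jog_arm(offset=[[10,-6,0],[20,-11,0],[28,-16,0],[28,-16,0],[28,-16,0],[28,-16,0],[28,-16,0],[28,-16,0],[28,-16,0],[28,-16,0],[28,-16,0],[28,-16,0],[28,-16,0],[28,-16,0],[20,-12,0],[10,-6,0],[5,-3,0],[0,0,0],[0,0,0]], delta_rot=[[0,0,0],[0,0,0],[0,0,0],[0,0,0],[0,0,0],[0,0,0],[0,0,0],[0,0,0],[0,0,0],[0,0,0],[0,0,0],[0,0,0],[0,0,0],[0,0,0],[0,0,0],[0,0,0],[0,0,0],[0,0,0],[0,0,0]], jaw=[0,0,0,0,0,0,0,0,0,0,0,0,0,0,0,0,0,0,0])

```text
time: 7.5
tool_pos: [483.9, 250.0, 256.3]
tcp_rot: [-178.3, 0.3, 74.9]
ft_force: [-0.1, -0.3, -1.6]
finger_gap: 22.7
```

```bash
python3 -c "
from h import *
plan([503,243.8,255])
"
```

```text
t 7.5 pos [483.9  250.03 256.32] rot [-178.27    0.32   74.85] F [-0.14 -0.26 -1.56] M [-0.01 -0.04  0.03] gap 22.7 q [ 21.4  -0.2  90.6   0.8  91.1 -53.4]
tool off [-1.01 20.1   0.72]
rot corr [-1.73  0.32  0.19]
```

Request:
jog_arm(offset=[[0,10,0],[0,10,0],[0,0,0],[0,0,0],[0,0,0]], delta_rot=[[-0.8,0.2,0.1],[-0.8,0.2,0.1],[0,0,0],[0,0,0],[0,0,0]], jaw=[0,0,0,0,0])

```text
time: 8.0
tool_pos: [506.8, 240.7, 255.8]
tcp_rot: [179.9, -0.1, 74.3]
ft_force: [-0.3, 0.3, -1.8]
finger_gap: 22.4
```

```bash
python3 -c "
from h import *
plan([503,243.8,255])
snap('scene','scene4')
snap('top','top4')
plan([503,243.8,255])
a=cv2.imread('pics/top4.png');b=cv2.imread('pics/scene4.png')
cv2.imwrite('pics/c4.png',np.hstack([cv2.resize(a[190:330,60:160],(400,560),interpolation=cv2.INTER_CUBIC),cv2.resize(b[60:200,385:485],(400,560),interpolation=cv2.INTER_CUBIC)]))
"
```

```text
t 8.0 pos [506.75 240.66 255.8 ] rot [ 1.7993e+02 -8.0000e-02  7.4330e+01] F [-0.34  0.25 -1.78] M [0.05 0.02 0.04] gap 22.4 q [ 20.2   0.8  89.7   0.   89.4 -54.2]
tool off [ 2.   -4.46  0.8 ]
rot corr [ 0.07 -0.07 -0.33]
t 8.1 pos [506.59 240.86 255.79] rot [ 1.7993e+02 -7.0000e-02  7.4350e+01] F [-0.8  -0.29 -2.08] M [-0.03 -0.02 -0.01] gap 22.7 q [ 20.2   0.8  89.7   0.   89.4 -54.2]
tool off [ 1.86 -4.25  0.78]
rot corr [ 0.07 -0.07 -0.31]
```

View pics/c4.png

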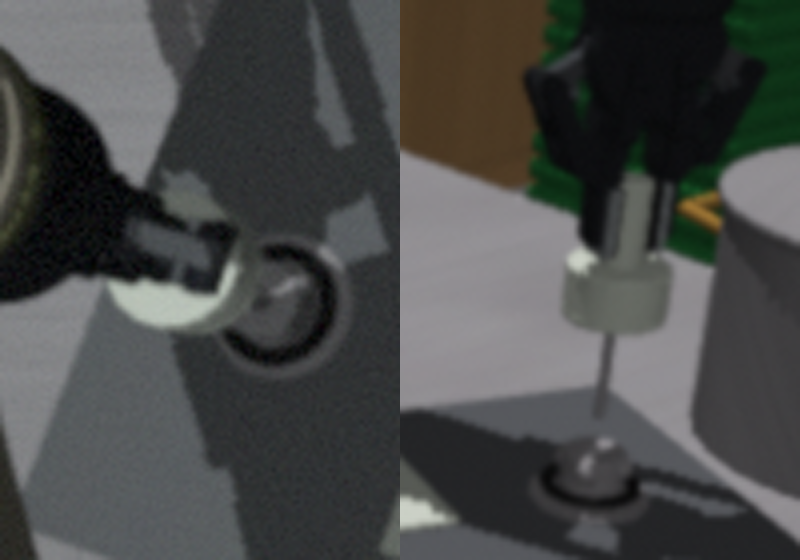

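```bash
python3 -c "
from h import *
for z in (159.3,219.3,248.8,294.8): print(z,proj('scene',[506.7,240.8,z]),proj('top',[506.7,240.8,z]))
print(proj('scene',[503,243.8,139]))
print(atz('scene',434.7,163.4,159.3))
b=cv2.imread('pics/scene4.png');cv2.imwrite('pics/c5.png',np.hstack([cv2.resize(b[100:190,405:465],(600,900),interpolation=cv2.INTER_CUBIC)[:600], ]));
cv2.imwrite('pics/c6.png',cv2.resize(b[110:185,400:475],(600,600),interpolation=cv2.INTER_CUBIC))
"
```

```text
159.3 [434.59032622 164.31189951] [122.41026304 260.56949783]
219.3 [438.23687307 138.65099382] [109.19799487 255.56623144]
248.8 [440.08422098 125.49114476] [102.00627231 252.83512442]
294.8 [443.03583514 104.22753279] [ 89.72510056 248.15834502]
[433.06436496 171.73541914]
[503.56674923 244.61955903 159.3       ]
```

View pics/c6.png

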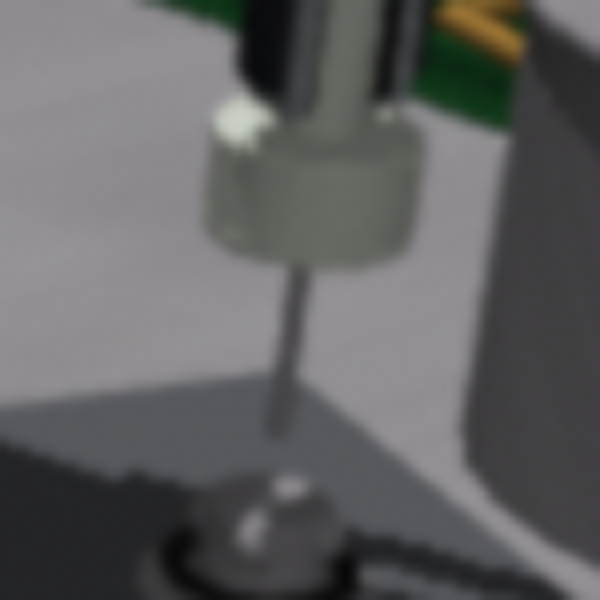

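Request:
jog_arm(offset=[[1.1,-3.2,7],[0,0,6],[0,0,0],[0,0,0]], delta_rot=[[0,0,-0.2],[0,0,0],[0,0,0],[0,0,0]], jaw=[0,0,0,0])

```text
time: 8.5
tool_pos: [502.9, 243.4, 241.1]
tcp_rot: [180.0, -0.1, 74.6]
ft_force: [1.0, -0.4, -2.0]
finger_gap: 22.7
```

```bash
python3 -c "
from h import *
plan([503.8,242.8,240])
snap('scene','scene5')
snap('top','top5')
plan([503.8,242.8,240])
a=cv2.imread('pics/top5.png');b=cv2.imread('pics/scene5.png')
cv2.imwrite('pics/c7.png',np.hstack([cv2.resize(a[235:295,95:155],(400,400),interpolation=cv2.INTER_CUBIC),cv2.resize(b[140:200,405:465],(400,400),interpolation=cv2.INTER_CUBIC)]))
"
```

```text
t 8.5 pos [502.85 243.36 241.15] rot [ 1.7999e+02 -6.0000e-02  7.4620e+01] F [ 0.95 -0.37 -2.  ] M [-0.03  0.02 -0.03] gap 22.7 q [ 20.5   0.8  91.2   0.   87.9 -54.1]
tool off [-0.29  1.06  1.15]
rot corr [ 0.01 -0.06 -0.04]
t 8.6 pos [502.98 243.31 241.29] rot [ 1.7998e+02 -6.0000e-02  7.4610e+01] F [-0.14  0.23 -1.69] M [0.02 0.04 0.01] gap 22.5 q [ 20.5   0.8  91.2   0.   87.9 -54.1]
tool off [-0.28  0.92  1.29]
rot corr [ 0.02 -0.06 -0.05]
```

View pics/c7.png

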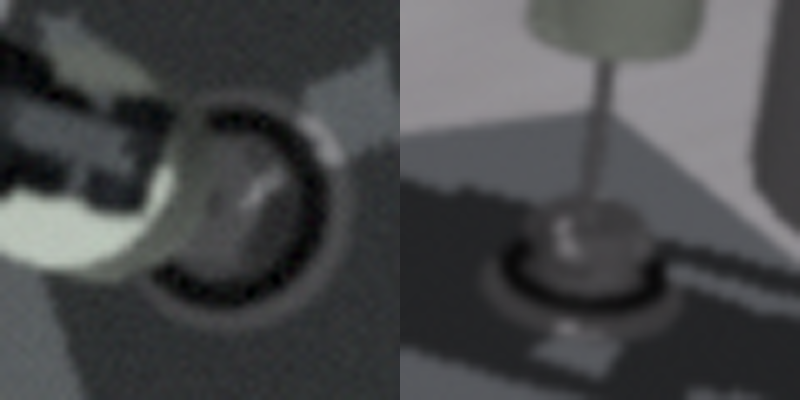

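```bash
python3 -c "
from h import *
print(proj('scene',[502.95,243.3,144.8]),proj('scene',[502.95,243.3,139]))
a=cv2.imread('pics/top5.png');b=cv2.imread('pics/scene5.png')
f=lambda c:cv2.convertScaleAbs(c,alpha=2.6,beta=-80)
cv2.imwrite('pics/c8.png',np.hstack([f(cv2.resize(a[250:280,110:140],(400,400),interpolation=cv2.INTER_CUBIC)),f(cv2.resize(b[155:185,418:448],(400,400),interpolation=cv2.INTER_CUBIC))]))
"
```

```text
[433.23356467 169.41764424] [432.89514183 171.78335793]
```

View pics/c8.png

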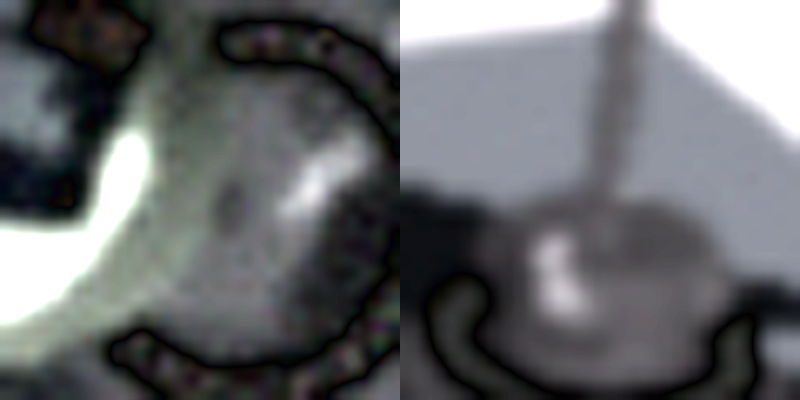

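Request:
jog_arm(offset=[[0,0.5,3],[0,0,4],[0,0,3],[0,0,0]], delta_rot=[[0,0,0],[0,0,0],[0,0,0],[0,0,0]], jaw=[0,0,0,0])

```text
time: 9.0
tool_pos: [503.8, 243.2, 230.8]
tcp_rot: [179.9, -0.1, 74.6]
ft_force: [0.7, -0.9, -2.6]
finger_gap: 22.7
```

```bash
python3 -c "
from h import *
plan([503.3,243.3,220])
"
```

```text
t 9.0 pos [503.79 243.24 230.81] rot [ 1.7994e+02 -8.0000e-02  7.4610e+01] F [ 0.65 -0.94 -2.58] M [ 0.   -0.04  0.02] gap 22.7 q [ 20.5   1.1  92.    0.   86.8 -54.1]
tool off [-0.09 -0.5  10.81]
rot corr [ 0.06 -0.08 -0.05]
```

Request:
jog_arm(offset=[[0,0,5],[0,0,5],[0,0,5],[0,0,0]], delta_rot=[[0,0,0],[0,0,0],[0,0,0],[0,0,0]], jaw=[0,0,0,0])

```text
time: 9.4
tool_pos: [503.7, 243.2, 214.2]
tcp_rot: [180.0, -0.1, 74.6]
ft_force: [0.1, 0.4, -0.7]
finger_gap: 22.9
```

```bash
python3 -c "
from h import *
plan([503.3,243.3,190])
snap('scene','scene6')
plan()
b=cv2.imread('pics/scene6.png')
cv2.imwrite('pics/c9.png',cv2.resize(b[120:195,395:470],(600,600),interpolation=cv2.INTER_CUBIC))
"
```

```text
t 9.4 pos [503.7  243.18 214.2 ] rot [ 1.7996e+02 -7.0000e-02  7.4610e+01] F [ 0.14  0.37 -0.68] M [-0.01  0.03  0.05] gap 22.9 q [ 20.5   1.6  93.2   0.   85.1 -54.1]
tool off [-2.00e-02 -4.30e-01  2.42e+01]
rot corr [ 0.04 -0.07 -0.05]
t 9.45 pos [503.84 243.22 214.65] rot [ 1.7994e+02 -8.0000e-02  7.4600e+01] F [ 0.22  0.14 -1.38] M [ 0.04 -0.    0.02] gap 22.8 q [ 20.5   1.6  93.2   0.   85.1 -54.1]
rot corr [ 0.06 -0.08 -0.06]
```

View pics/c9.png

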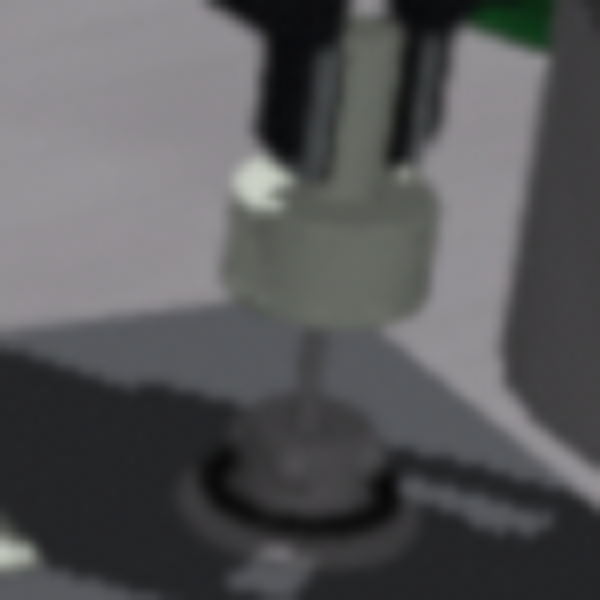

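Request:
jog_arm(offset=[[0,-0.4,7],[0,0,7],[0,0,7],[0,0,7],[0,0,6],[0,0,0]], delta_rot=[[0,0,0],[0,0,0],[0,0,0],[0,0,0],[0,0,0],[0,0,0]], jaw=[0,0,0,0,0,0])

```text
time: 10.05
tool_pos: [503.3, 243.3, 177.3]
tcp_rot: [180.0, -0.1, 74.6]
ft_force: [-1.0, 0.2, -1.0]
finger_gap: 22.8
```

```bash
python3 -c "
from h import *
plan([503.3,243.3,166])
snap('scene','scene7')
plan()
b=cv2.imread('pics/scene7.png')
cv2.imwrite('pics/c10.png',cv2.resize(b[120:195,395:470],(600,600),interpolation=cv2.INTER_CUBIC))
"
```

```text
t 10.05 pos [503.31 243.34 177.32] rot [ 1.7995e+02 -7.0000e-02  7.4610e+01] F [-1.02  0.23 -1.  ] M [-0.05 -0.03 -0.03] gap 22.8 q [ 20.5   2.9  95.8   0.   81.2 -54.1]
tool off [-5.000e-02 -1.000e-02  1.132e+01]
rot corr [ 0.05 -0.07 -0.05]
t 10.1 pos [503.47 243.4  177.8 ] rot [ 1.7993e+02 -9.0000e-02  7.4610e+01] F [-0.02  0.02 -1.71] M [ 0.01 -0.03 -0.04] gap 22.6 q [ 20.5   2.8  95.8   0.   81.2 -54.1]
rot corr [ 0.07 -0.09 -0.05]
```

View pics/c10.png

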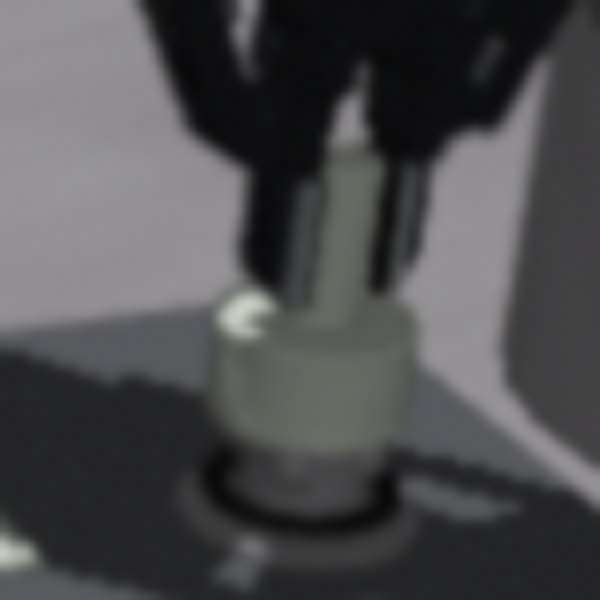

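Request:
jog_arm(offset=[[0,0,2],[0,0,2],[0,0,2]], delta_rot=[[0,0,0],[0,0,0],[0,0,0]], jaw=[0,0,0], newtons=90)

```text
time: 10.4
tool_pos: [504.2, 243.7, 172.6]
tcp_rot: [179.8, -0.2, 74.6]
ft_force: [0.2, -0.7, 0.0]
finger_gap: 22.3
```

Request:
jog_arm(offset=[[0,0,2],[0,0,2]], delta_rot=[[0,0,0],[0,0,0]], jaw=[0,0])

```text
time: 10.6
tool_pos: [505.3, 244.1, 170.9]
tcp_rot: [179.7, -0.3, 74.6]
ft_force: [-5.0, -3.6, 12.8]
finger_gap: 22.1
```

Request:
jog_arm(offset=[[0,0,2]], delta_rot=[[0,0,0]], jaw=[0])

```text
time: 10.7
tool_pos: [505.6, 244.1, 170.8]
tcp_rot: [179.6, -0.3, 74.6]
ft_force: [-7.4, -2.8, 12.5]
finger_gap: 21.7
```

Request:
jog_arm(offset=[[-0.2,-2,3],[0,-0.5,3]], delta_rot=[[0.4,-0.3,0],[0,0,0]], jaw=[0,0])

```text
time: 10.9
tool_pos: [505.6, 244.7, 170.2]
tcp_rot: [179.7, -0.1, 74.6]
ft_force: [-6.6, -2.9, 14.1]
finger_gap: 22.3
```

```bash
python3 -c "
from h import *
plan([503.3,243.3,166])
"
```

```text
t 10.9 pos [505.64 244.72 170.22] rot [ 1.7968e+02 -1.4000e-01  7.4600e+01] F [-6.58 -2.93 14.1 ] M [-0.75  1.48 -0.05] gap 22.3 q [ 20.6   3.3  96.1  -0.1  80.2 -53.9]
tool off [-2.   -1.9   4.21]
rot corr [ 0.32 -0.14 -0.06]
```

Request:
jog_arm(offset=[[-1,-3,6]], delta_rot=[[0.3,0,0]], jaw=[0])

```text
time: 11.0
tool_pos: [504.9, 244.9, 168.0]
tcp_rot: [179.7, -0.3, 74.6]
ft_force: [0.9, -2.3, 13.0]
finger_gap: 22.7
```

```bash
python3 -c "
from h import *
plan([503.3,243.3,166])
"
```

```text
t 11.0 pos [504.86 244.94 168.02] rot [179.66  -0.31  74.6 ] F [ 0.88 -2.33 12.97] M [-0.52 -0.14 -0.05] gap 22.7 q [ 20.6   3.2  96.5   0.   79.9 -54. ]
tool off [-2.01 -1.08  2.  ]
rot corr [ 0.34 -0.31 -0.06]
```

Request:
jog_arm(offset=[[-1.5,-2,5]], delta_rot=[[0.3,-0.3,0]], jaw=[0])

```text
time: 11.1
tool_pos: [504.2, 244.5, 165.4]
tcp_rot: [179.7, -0.2, 74.6]
ft_force: [0.8, 1.6, 4.7]
finger_gap: 22.2
```

```bash
python3 -c "
from h import *
plan([503.3,243.3,155])
"
```

```text
t 11.1 pos [504.25 244.48 165.41] rot [ 1.7973e+02 -1.6000e-01  7.4590e+01] F [0.77 1.64 4.68] M [ 0.1  -0.25  0.06] gap 22.2 q [ 20.6   3.4  96.6  -0.   79.7 -53.9]
tool off [-1.42 -0.65 10.4 ]
rot corr [ 0.27 -0.16 -0.07]
```

Request:
jog_arm(offset=[[-1,-0.6,4],[0,0,3],[0,0,1],[0,0,0]], delta_rot=[[0.3,-0.2,0],[0,0,0],[0,0,0],[0,0,0]], jaw=[0,0,0,0])

```text
time: 11.5
tool_pos: [504.4, 244.2, 158.2]
tcp_rot: [179.9, -0.1, 74.6]
ft_force: [2.7, 1.5, -6.3]
finger_gap: 22.1
```

```bash
python3 -c "
from h import *
plan([503.3,243.3,155])
"
```

```text
t 11.5 pos [504.39 244.22 158.18] rot [ 1.7988e+02 -8.0000e-02  7.4590e+01] F [ 2.73  1.45 -6.34] M [ 0.31 -0.58 -0.02] gap 22.1 q [ 20.6   3.9  96.9  -0.   79.1 -54. ]
tool off [-1.18 -0.82  3.18]
rot corr [ 0.12 -0.08 -0.07]
```

Request:
jog_arm(offset=[[0,0,2],[0,0,2],[0,0,0]], delta_rot=[[0,0,0],[0,0,0],[0,0,0]], jaw=[0,0,0])

```text
time: 11.8
tool_pos: [504.6, 244.2, 154.7]
tcp_rot: [179.9, -0.1, 74.6]
ft_force: [-2.5, -1.2, 2.9]
finger_gap: 22.2
```

```bash
python3 -c "
from h import *
plan([503.3,243.3,155])
"
```

```text
t 11.8 pos [504.57 244.24 154.71] rot [ 1.7986e+02 -8.0000e-02  7.4590e+01] F [-2.52 -1.2   2.88] M [-0.31  0.41 -0.01] gap 22.2 q [ 20.6   4.   97.   -0.   78.8 -54. ]
tool off [-1.25 -0.98 -0.3 ]
rot corr [ 0.14 -0.08 -0.07]
```

Request:
jog_arm(offset=[[-0.5,-0.8,3]], delta_rot=[[0,0,0]], jaw=[0])

```text
time: 11.9
tool_pos: [504.4, 244.3, 153.0]
tcp_rot: [179.8, -0.2, 74.6]
ft_force: [0.6, 0.6, 8.4]
finger_gap: 22.2
```

```bash
python3 -c "
from h import *
plan([503.3,243.3,155])
for i in range(4): snap('scene','scene8'); plan()
"
```

```text
t 11.9 pos [504.45 244.26 153.03] rot [ 1.7976e+02 -1.5000e-01  7.4590e+01] F [0.56 0.56 8.43] M [-0.16  0.06 -0.06] gap 22.2 q [ 20.6   4.   97.3  -0.   78.5 -54. ]
tool off [-1.22 -0.84 -1.97]
rot corr [ 0.24 -0.15 -0.07]
t 11.95 pos [504.46 244.27 152.79] rot [ 1.7975e+02 -1.6000e-01  7.4600e+01] F [-0.83 -0.52  7.98] M [-0.28  0.23  0.  ] gap 22.4 q [ 20.6   4.   97.3  -0.   78.4 -54. ]
rot corr [ 0.25 -0.16 -0.06]
t 12.0 pos [504.53 244.25 153.1 ] rot [ 1.7974e+02 -1.6000e-01  7.4600e+01] F [-1.84 -0.21  9.43] M [-0.33  0.41 -0.09] gap 22.0 q [ 20.6   4.   97.3  -0.   78.4 -54. ]
rot corr [ 0.26 -0.16 -0.06]
t 12.05 pos [504.55 244.26 153.26] rot [ 1.7974e+02 -1.6000e-01  7.4600e+01] F [-1.78 -1.13  6.85] M [-0.31  0.38 -0.06] gap 22.2 q [ 20.6   4.   97.3  -0.   78.5 -54. ]
rot corr [ 0.26 -0.16 -0.06]
t 12.1 pos [504.55 244.25 153.32] rot [ 1.7974e+02 -1.6000e-01  7.4600e+01] F [-1.64  0.35  8.3 ] M [-0.28  0.4  -0.  ] gap 22.3 q [ 20.6   4.   97.3  -0.   78.5 -54. ]
rot corr [ 0.26 -0.16 -0.07]
```

```bash
python3 -c "
from h import *
b=cv2.imread('pics/scene8.png')
cv2.imwrite('pics/c11.png',np.hstack([cv2.resize(b[120:195,395:470],(400,400),interpolation=cv2.INTER_CUBIC),cv2.resize(b[100:400,100:400],(400,400))]))
"
```

```text
(no output)
```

View pics/c11.png

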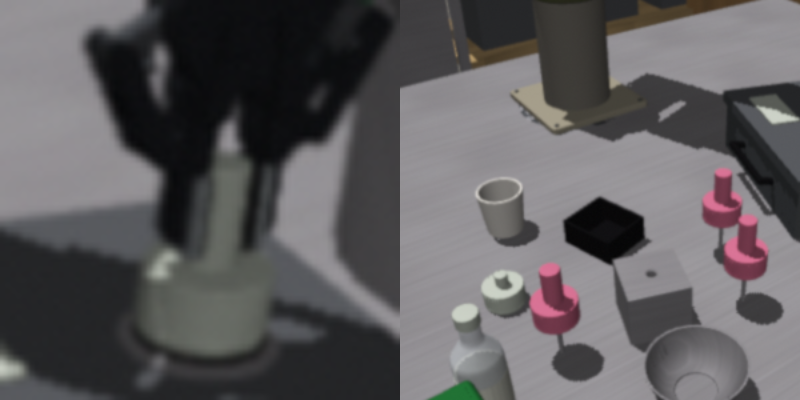

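```bash
python3 -c "
from h import *
plan(); print(r.hand_in())
"
```

```text
t 12.1 pos [504.55 244.25 153.32] rot [ 1.7974e+02 -1.6000e-01  7.4600e+01] F [-1.64  0.35  8.3 ] M [-0.28  0.4  -0.  ] gap 22.3 q [ 20.6   4.   97.3  -0.   78.5 -54. ]
rot corr [ 0.26 -0.16 -0.07]
the job is handed in; nothing more can be done
None
```

The white probe is on the carrier's stud with its rod down the hole and its cap snapped on. I handed in at 12.1 s, still gripping and pushing down.

- **Snap:** the upward force rose to about 14 N, fell, then turned to about -6 N as the balls drew the cap down. That fits the cap passing over them.
- **Seal:** at hand-in the upward force was steady at about 7–9 N. By the arm's height the rim was about 3 mm below the free seal top. That matches the force at 3 N per mm, but I had no direct reading of the seal.
- **Side force:** during the snap the tool drifted about 2 mm sideways, with up to about 7 N of side force. I corrected this, and less than 2 N remained in the last readings.
- **Last picture:** the cap is fully seated with the gripper still on the knob. The cup, side dish, blanking cap, bottle, bowl and pink look-alikes appear unmoved. The last crop I viewed did not include the spoon.

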